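# Step the specimen carousel back one notch

### The arm

A 6-joint arm with a two-finger parallel gripper is mounted at the origin on the work surface. World frame = base frame: x ahead of the robot, y to its left, z up, the work surface at z = 0. Lengths are in m, angles in degrees, forces in N, time in s.
With the tool pointing down it reaches from about 0.4 to 0.825 m from the base axis. Payload 7 kg.
Tool frame: the origin (TCP) lies at the very end of the fingers, on their centre line; the grasp point (between the pads) lies 19 mm behind it (ctrl.grip_depth is the distance from the TCP to the grasp point, in m); z points along the fingers, y is the line along which they close (so a half turn about z gives the same grasp; the last joint's range is limited). The gripper opens to 88 mm and grips with 3 to 60 N. Pads are 19 mm wide; open, the fingers measure 130 mm over their backs; the gripper's body (78 mm by 193 mm) begins 47 mm behind the grasp point.
Start: joints at [83.428, 20.546, 0.682, 0, -70.136, -16.507], TCP at [0.265, 0.621, 0.227] pointing down, gripper open.
Joint ranges: [-176.03, 176.03], [-82.01, 121.73], [-58.28, 71.71], [-173.87, 95.51], [-174.79, -0.11], [-173.66, 173.66]. Speed limits (degrees/s): [136.94, 136.94, 172.46, 180, 180, 180].

### API

Orientations are given as [roll, pitch, yaw] about the fixed x, y, z axes, in that order (R = Rz(yaw) Ry(pitch) Rx(roll)).
In Python, from plant import get_obs, eyes, ctrl, spotter gives the robot as it stands.
- The arm moves only by the shell command python3 -m crank 'ROWS'. ROWS is JSON, one flat list of numbers, 7 for each row, row after row: the turn, a rotation vector about the tool's x, y, z in rad, then the shift along the tool's x, y, z in mm, then the opening, from 0 (shut) to 1 (fully open). A call has 1 to 5 rows; each row shifts and turns the commanded pose from where the row before left it, along the tool's axes as they then stand; what a row does not reach is not made up. A row lasts 1/8 s, in which the tool goes at most 62.5 mm and 10.7 degrees, less where a joint would pass 70% of its speed; a pose out of reach is approached as far as the arm can. A call is refused whole if a number of a shift passes 62.5 or a number of a turn 0.188, either way. A call with a gripper value outside its range is refused whole. The fingers move at their own pace and stop on an object; the grip force is fixed at half the most. Time passes only in rows, so rows that do not move let the fingers close. It gives the time, the measured TCP pose, the force, the opening and the grip force at its end, in the units of the state.
- get_obs(): the state, without advancing time (a new reading comes with each control period).
- eyes.snapshot(name): name is "scene" or "top"; returns the picture (400x640x3 uint8, blue, green, red); there is no depth.
- eyes.camera_model(name): a dict with "fx", "fy", "cx", "cy" (pixels), "extrinsics" (4x4, takes a point from camera to world coordinates). Camera axes: x right, y down, z forward; pixel columns grow to the right and rows downward; lengths in m; the calibration is good to about 2 mm. A picture is of the moment at which its call begins. camera_model takes no time and is no camera call.
- ctrl.close_job(): hands the job in; it is judged then, once.
Trained networks look in the newest picture that a camera, given by its name, has taken for a name from the list of things; names that differ only in an ending like _2 or _b are one class to them, and where a whole thing is asked for, a point or a joint stands for the part that bears it (a point fixed in the world has none). Each returns a list of dicts, best first, with "p" (0 to 1); they miss things now and then, are a little off and sometimes report something else, mostly with a low value. They report only what shows in the picture. A call takes as long as a camera call. They do not tell look-alikes from the thing itself.
- spotter.outline_of(camera, target): "region" (400x640 bool, what is visible of it) and "rect" ([left, top, width, height] in pixels, round what is visible of it).
- spotter.place_of(camera, target): "location" ([column, row] in pixels: a listed point, or the origin of a listed thing).
The state is a dict: "clock": time; "joint_pos": joint angles; "qvel": joint speeds; "tau": joint torques, N m; "tool_pos": TCP position; "orientation": TCP orientation; "force": force on the tool from outside, world axes, zero at the start; "moment": the same for the moment, N m; "opening": finger opening in m; "gripper_force": force on a finger pad.
Only numpy, scipy, OpenCV 4.12 (cv2) and the standard library are available. Lean on these libraries where they do the work, as an engineer would, in place of code of your own. Each camera call takes 0.05 s, during which the arm holds its last target. There are 200 camera calls.

### The job

The specimen carousel was stepped one notch too far: with a fingertip push the red-knobbed pawl lever outward until the pawl has lifted out of its notch and rests tipped back. Then push the carousel backward (clockwise seen from above) by one notch and no further, and tip the pawl down again so that it sits fully in that notch. Push only, pick nothing up: both vials stay standing in their wells, and the slide box and the jar on the bench are left alone.

Things in the scene. Friction and masses are not known exactly. Their poses are not given: they have to be found in the camera images.
- stand: Carousel stand, fixed to the bench: white round foot 250 mm across, 20 mm thick, with a tongue 60 mm wide that ends 190 mm from the axis and carries the pawl between two blue cheeks (26 mm over their outsides, tops 76 mm above the bench, 144 to 166 mm from the axis). Origin on the bench under the vertical carousel axis; z up; its x axis points level from that axis to the pawl. Place and turn vary.
- carousel (a joint): Turn of the carousel, a white disc 236 mm across, top 36 mm above the bench, rad; positive = forward = anticlockwise from above. About 0 at the start; eight stations 0.785 (45 degrees) apart, so one notch backward is -0.785. Stays where left; about 1.5 N at a peg moves it. With the pawl down the steep tooth faces block turning backward; turned forward, the sloping teeth lift the pawl and click past.
- pawl (a joint): Tilt of the steel pawl (120 g, moves with under 1 N) on its pin, rad. 0 = down, nose fully in a notch; grows as the nose lifts and the lever tips outward, away from the carousel, to a stop at 0.8. Below about 0.45 it falls shut by its own weight; above, it falls back to the stop and rests there. The nose clears the teeth from 0.3; resting on a tooth it reads 0.05 to 0.3.
- pawl_pin (a point): Centre of the level pin on which the pawl tilts: 155 mm from the carousel axis along the stand's x, 66 mm above the bench; the pin lies along the stand's y. The pawl's arm is a bar 12 mm wide, 10 mm thick, centred on a line from here 52 mm inward to the carousel, level when down (top 71 mm above the bench).
- pawl_knob (a point): Centre of the red ball knob, 20 mm across, 62 mm from the pin on a rod 8 mm thick that stands square to the arm (knob 128 mm above the bench when the pawl is down). Rod and arm tilt as one: tipped back they form an upright V with its foot at the pin, open to the top; a fingertip in the V can push the arm inward and down, following its arc, to shut the pawl.
- pawl_nose (a point): Middle of the underside of the pawl's nose, 12 mm square, that reaches down from the arm's inner end; 109 mm from the carousel axis and 38 mm above the bench when the pawl is down.
- peg (a point): Top centre of one of eight equal bare aluminium push pegs on the disc: 11 mm thick, 32 mm tall, tops 68 mm above the bench, centred 92 mm from the axis, halfway between the wells, 45 degrees apart (at joint 0: 22.5, 67.5 ... degrees anticlockwise from the stand's x axis). This one is at 202.5 degrees, on the side away from the pawl.
- notch (a point): Floor centre of the notch in which the pawl's nose sits at the start; turns with the carousel. Eight notches, 45 degrees apart, 109 mm from the axis, floors 24 mm wide, between yellow saw teeth up to 12 mm tall that fill the rim from 100 to 118 mm off the axis. The nose has about 0.05 rad of play either way. The notch wanted next is the neighbour 45 degrees anticlockwise of this one.
- hub (a point): Top centre of the aluminium hub button (28 mm across) on the carousel's axis, 56 mm above the bench; turns with the carousel. Around it, in line with the notches, stand eight grey wells: tubes 31 mm across outside, 25 mm inside, 16 mm tall, centred 52 mm from the axis.
- vial_red: Loose specimen vial with a red cap, 23 mm across, 52 mm tall, about 25 g, standing in one of the wells, its top 88 mm above the bench. Origin at the centre of its underside, z up. Rides along with the carousel and must stay in its well.
- vial_blue: The same vial with a blue cap, in another well. Origin at the centre of its underside, z up.
- slide_box: Loose blue slide box with a white lid, 92 x 38 x 48 mm, on the bench to one side of the stand. Origin at the centre of its underside. A bystander.
- specimen_jar: Loose jar with an orange cap, 54 mm across, 65 mm tall, on the bench to the other side. Origin at the centre of its underside. A bystander.
Not all that is in view belongs to the job. What is shaped like the vial_blue but black is not meant.

How it is judged:
By the outcome, as a careful person would: the job done as asked, in the order asked, and still so for the second after the job is handed in, with the robot touching nothing.
It also fails if it takes over 64 s, if anything falls off the work surface, if the arm or the gripper's body presses on something with over 40 N, if the wrist force passes 120 N, or if a joint passes its speed limit or range.

## Working session

There is one attempt and no reset: what is moved stays moved. The work goes in short steps, Python scripts to look and compute and a shell command to move; the robot and the scene stay as the last step left them, time stands still between calls to the robot, and variables do not carry over. Pictures are saved under pics/ and viewed, at most 10 in all, crops included, and the job is handed in when it is done.

```bash
mkdir -p pics; cat > h.py <<'E'
import numpy as np, cv2
from plant import get_obs, eyes, ctrl, spotter
def cam(n):
    m=eyes.camera_model(n); return m, np.array(m["extrinsics"])
def unproj(n,px,z):
    m,T=cam(n); d=T[:3,:3]@np.array([(px[0]-m["cx"])/m["fx"],(px[1]-m["cy"])/m["fy"],1]); o=T[:3,3]
    return o+d*(z-o[2])/d[2]
def proj(n,p):
    m,T=cam(n); q=T[:3,:3].T@(np.array(p)-T[:3,3]); return np.array([m["fx"]*q[0]/q[2]+m["cx"],m["fy"]*q[1]/q[2]+m["cy"]])
E
python3 - <<'E'
from h import *
o=get_obs(); print({k:np.round(v,3) for k,v in o.items()})
ims=[]
for n in("scene","top"):
    im=eyes.snapshot(n); cv2.imwrite(f"pics/{n}0.png",im)
    print(n,np.round(cam(n)[1][:3,3],3))
    for t,z in(("hub",.056),("pawl_knob",.128),("pawl_pin",.066),("pawl_nose",.038),("peg",.068),("notch",.036),("vial_red",.036),("vial_blue",.036),("slide_box",0),("specimen_jar",0),("stand",0)):
        for r in spotter.place_of(n,t)[:3]:
            print(n,t,round(r["p"],2),np.round(r["location"],1),np.round(unproj(n,r["location"],z),4))
E
```

```text
{'clock': np.float64(0.0), 'joint_pos': array([ 8.3426e+01,  2.0591e+01,  6.3500e-01, -2.0000e-02, -7.0132e+01,
       -1.6505e+01]), 'qvel': array([ 0.043, -0.104, -0.042, -0.074,  0.034, -0.056]), 'tau': array([ 1.0000e-03, -5.8272e+01,  2.9306e+01,  6.9970e+00,  7.0000e-03,
       -0.0000e+00]), 'tool_pos': array([0.264, 0.621, 0.226]), 'orientation': array([ 1.7991e+02, -7.0000e-03, -2.3086e+01]), 'force': array([ 0.242, -0.776, -0.598]), 'moment': array([0.001, 0.05 , 0.01 ]), 'gripper_force': np.float64(0.0), 'opening': np.float64(0.088)}
scene [ 1.133 -0.382  1.129]
scene hub 0.85 [317.6 189.1] [0.5076 0.0111 0.056 ]
scene hub 0.7 [350.1 218. ] [0.6276 0.0302 0.056 ]
scene pawl_knob 0.49 [365.4 209.5] [0.6627 0.0465 0.128 ]
scene pawl_pin 0.6 [365.2 224.4] [0.6684 0.0466 0.066 ]
scene pawl_nose 0.52 [351.8 217.3] [0.6198 0.042  0.038 ]
scene peg 0.59 [286.9 172.2] [ 0.4234 -0.0309  0.068 ]
scene notch 0.81 [350.  218.6] [0.6195 0.0366 0.036 ]
scene vial_red 0.41 [318.5 177.2] [0.4646 0.0421 0.036 ]
scene vial_blue 0.73 [286.  173.7] [ 0.405 -0.025  0.036]
scene vial_blue 0.64 
[... 369 characters left out ...]
[298.7 211. ] [0.497  0.0249 0.056 ]
top hub 0.34 [294.1 220.7] [0.467  0.0379 0.056 ]
top pawl_knob 0.63 [296.6 153.4] [0.6579 0.0356 0.128 ]
top pawl_pin 0.73 [292.3 159.6] [0.654  0.0493 0.066 ]
top pawl_nose 0.52 [297.4 173.8] [0.6157 0.0327 0.038 ]
top peg 0.79 [317.1 233. ] [ 0.4313 -0.0322  0.068 ]
top notch 0.56 [296.3 173.9] [0.6156 0.0362 0.036 ]
top vial_red 0.56 [292.8 220. ] [0.4705 0.0424 0.036 ]
top vial_blue 0.54 [319.2 204.3] [ 0.5217 -0.0381  0.036 ]
top vial_blue 0.42 [367.8 229.4] [ 0.4479 -0.1905  0.036 ]
top slide_box 0.77 [183.9 203.4] [0.5161 0.3902 0.    ]
top specimen_jar 0.6 [420.1 218.8] [ 0.4884 -0.3664  0.    ]
top stand 0.68 [302.7 207.4] [0.5143 0.0129 0.    ]
```

View pics/scene0.png

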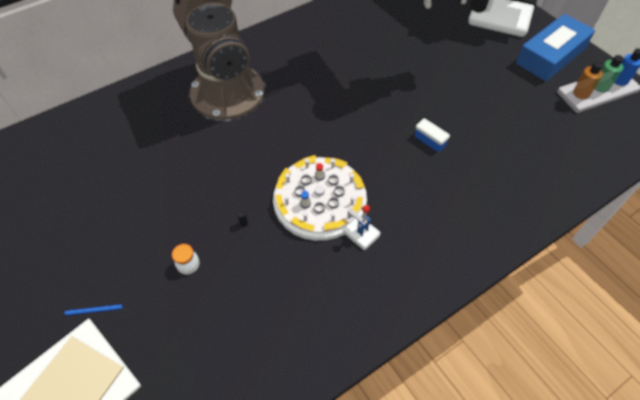

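View pics/top0.png

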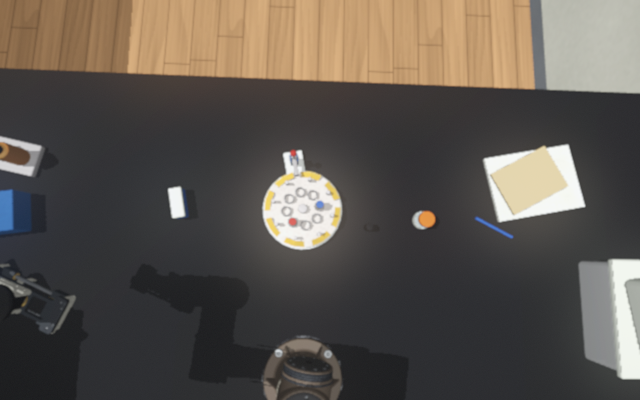

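```bash
python3 - <<'E'
from h import *
a=cv2.imread("pics/scene0.png")[145:255,260:395]; b=cv2.imread("pics/top0.png")[140:255,250:355]
cv2.imwrite("pics/c.png",np.hstack([cv2.resize(x,(400,int(400*x.shape[0]/x.shape[1])),interpolation=cv2.INTER_CUBIC)[:325] for x in(a,b)]))
# disc region via outline
for n in("scene","top"):
    eyes.snapshot(n)
    for t in("carousel","stand","pawl","pawl_knob"):
        for r in spotter.outline_of(n,t)[:1]:
            ys,xs=np.nonzero(r["region"]); print(n,t,round(r["p"],2),r["rect"],xs.mean().round(1),ys.mean().round(1),len(xs))
E
```

```text
scene carousel 0.87 [274.9, 159.6, 86.5, 75.5] 319.1 194.2 5106
scene stand 0.89 [269.8, 156.5, 112.2, 92.1] 323.8 201.7 6559
scene pawl 0.55 [345.9, 205.4, 22.7, 20.0] 358.1 213.8 210
scene pawl_knob 0.45 [345.6, 204.2, 20.8, 19.5] 358.1 213.7 198
top carousel 0.62 [262.0, 170.0, 78.1, 78.5] 302.4 209.1 4525
top stand 0.65 [266.6, 151.3, 73.3, 99.7] 301.5 206.2 5019
top pawl 0.4 [292.8, 150.3, 4.6, 25.1] 294.7 162.0 102
top pawl_knob 0.62 [292.0, 154.3, 6.3, 21.2] 294.1 159.0 74
```

View pics/c.png

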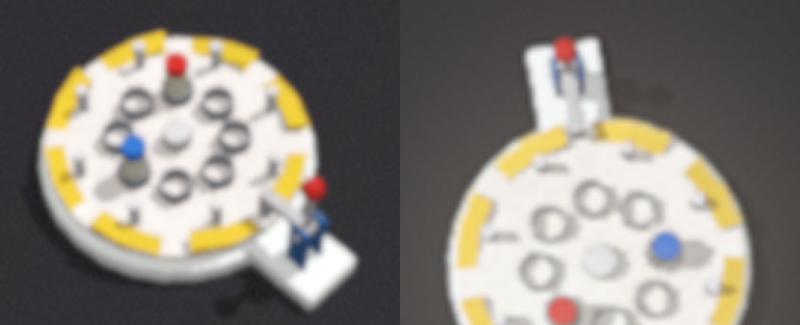

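```bash
cat > fit.py <<'E'
from h import *
from scipy.optimize import least_squares
def blobs(im,col):
    hsv=cv2.cvtColor(im,cv2.COLOR_BGR2HSV).astype(int); H,S,V=hsv[...,0],hsv[...,1],hsv[...,2]
    m={"red":((H<8)|(H>172))&(S>140)&(V>110),"blue":(H>100)&(H<125)&(S>120)&(V>120),"yel":(H>18)&(H<33)&(S>110)&(V>110)}[col]
    m[:140]=0;m[260:]=0;m[:,:255]=0;m[:,385:]=0
    n,l,s,c=cv2.connectedComponentsWithStats(m.astype(np.uint8))
    return [(c[i].round(1),int(s[i][4])) for i in range(1,n) if s[i][4]>=6],m
E
python3 - <<'E'
from fit import *
for n in("scene","top"):
    im=eyes.snapshot(n)
    for c in("red","blue","yel"):
        b,m=blobs(im,c); print(n,c,b)
        if c=="yel":
            ys,xs=np.nonzero(m); P=np.array([unproj(n,p,.044)[:2] for p in zip(xs,ys)])
            # annulus centre: minimise spread of radius around 109
            f=lambda q:np.hypot(*(P-q[:2]).T)-.108
            r=least_squares(f,P.mean(0),loss="soft_l1",f_scale=.005); print("centre",r.x.round(4),np.std(f(r.x)).round(4))
    print()
# tops
for n,px in(("scene",(319.7,189.5)),("top",(302.5,208.8))): print("hub",n,unproj(n,px,.056))
E
```

```text
scene red [(array([318.9, 166.7]), 28), (array([366.2, 208.2]), 41)]
scene blue [(array([304.3, 194.7]), 40), (array([368.5, 219. ]), 6)]
scene yel [(array([311.3, 158.2]), 55), (array([299.6, 162.6]), 67), (array([327.9, 159.3]), 27), (array([340.3, 162.4]), 83), (array([281.6, 178. ]), 139), (array([358. , 179.8]), 123), (array([280.8, 204.5]), 112), (array([357.6, 204.6]), 80), (array([302.1, 224.1]), 138), (array([334.3, 224.6]), 134)]
centre [0.5082 0.0153] 0.0059

top red [(array([292.8, 152.1]), 18), (array([292.1, 221.1]), 17)]
top blue [(array([319.4, 204. ]), 20)]
top yel [(array([310.8, 174.9]), 79), (array([284.3, 179.1]), 75), (array([332. , 190.7]), 80), (array([268.5, 200.1]), 70), (array([335.9, 216.5]), 69), (array([272.3, 226.3]), 72), (array([320.3, 238.2]), 69), (array([293.9, 242.2]), 65)]
centre [0.5072 0.0141] 0.0037

hub scene [0.51179229 0.0149321  0.056     ]
hub top [0.50402893 0.01353085 0.056     ]
```

```bash
python3 - <<'E'
from fit import *
obs={"scene":{"knob":(366.2,208.2),"r":(318.9,166.7),"b":(304.3,194.7),"hub":(319.7,189.5)},"top":{"knob":(292.8,152.1),"r":(292.1,221.1),"b":(319.4,204.0),"hub":(302.5,208.8)}}
L={"knob":(.155,0,.128),"hub":(0,0,.056)}
def pts(q,kr,kb):
    x,y,w,j=q; c,s=np.cos(w),np.sin(w)
    P=dict(L)
    for k,a in(("r",kr),("b",kb)): P[k]=(.052*np.cos(a*np.pi/4+j),.052*np.sin(a*np.pi/4+j),.083)
    return {k:np.array([x+c*p[0]-s*p[1],y+s*p[0]+c*p[1],p[2]]) for k,p in P.items()}
best=None
for kr in range(8):
  for kb in range(8):
    def f(q):
        P=pts(q,kr,kb); r=[proj(n,P[k])-obs[n][k] for n in obs for k in P]
        return np.r_[np.ravel(r),(q[:2]-[.5077,.0147])/.0015,q[3]/.03]
    r=least_squares(f,[.508,.0147,.15,0])
    if best is None or r.cost<best[0]: best=(r.cost,kr,kb,r.x,f(r.x))
print(best[:3],best[3].round(4),np.degrees(best[3][2]),best[4].round(1))
q=best[3]; c,s=np.cos(q[2]),np.sin(q[2])
for nm,p in(("knob",(.155,0,.128)),("pin",(.155,0,.066)),("nose",(.109,0,.038))): print(nm,[proj(n,(q[0]+c*p[0],q[1]+s*p[0],p[2])).round(1) for n in obs])
for k in range(8):
    a=q[2]+q[3]+np.radians(22.5+45*k); print("peg",22.5+45*k,(q[:2]+.092*np.array([np.cos(a),np.sin(a)])).round(4))
for n in obs:  # yellow yaw check: teeth phase
    b,_=blobs(eyes.snapshot(n),"yel"); w=0
    for cc,sz in b:
        P=unproj(n,cc,.042)[:2]-q[:2]; w+=sz*np.exp(8j*np.arctan2(P[1],P[0]))
    print(n,"tooth phase deg",np.degrees(np.angle(w))/8)
E
```

```text
Traceback (most recent call last):
  File "h.py", line 9, in proj
    m,T=cam(n); q=T[:3,:3].T@(np.array(p)-T[:3,3]); return np.array([m["fx"]*q[0]/q[2]+m["cx"],m["fy"]*q[1]/q[2]+m["cy"]])
        ~~~^^^
  File "h.py", line 4, in cam
    m=eyes.camera_model(n); return m, np.array(m["extrinsics"])
ValueError: time passes only in moves, steps and waits
```

```bash
sed -i 's/^def cam(n):/import functools\n@functools.cache\ndef cam(n):/' h.py
cat >> fit.py <<'E'
L={"knob":(.155,0,.128),"hub":(0,0,.056)}
def pts(q,kr,kb):
    x,y,w,j=q; c,s=np.cos(w),np.sin(w)
    P=dict(L)
    for k,a in(("r",kr),("b",kb)): P[k]=(.052*np.cos(a*np.pi/4+j),.052*np.sin(a*np.pi/4+j),.083)
    return {k:np.array([x+c*p[0]-s*p[1],y+s*p[0]+c*p[1],p[2]]) for k,p in P.items()}
E
python3 - <<'E'
from fit import *
obs={"scene":{"knob":(366.2,208.2),"r":(318.9,166.7),"b":(304.3,194.7),"hub":(319.7,189.5)},"top":{"knob":(292.8,152.1),"r":(292.1,221.1),"b":(319.4,204.0),"hub":(302.5,208.8)}}
best=None
for kr in range(8):
  for kb in range(8):
    def f(q):
        P=pts(q,kr,kb); r=[proj(n,P[k])-obs[n][k] for n in obs for k in P]
        return np.r_[np.ravel(r),(q[:2]-[.5077,.0147])/.0015,q[3]/.03]
    r=least_squares(f,[.508,.0147,.15,0])
    if best is None or r.cost<best[0]: best=(r.cost,kr,kb,r.x,f(r.x))
print(best[:3],best[3].round(4),np.degrees(best[3][2]),best[4].round(1))
q=best[3]; c,s=np.cos(q[2]),np.sin(q[2])
for nm,p in(("knob",(.155,0,.128)),("pin",(.155,0,.066)),("nose",(.109,0,.038))): print(nm,[proj(n,(q[0]+c*p[0],q[1]+s*p[0],p[2])).round(1) for n in obs])
for k in range(8):
    a=q[2]+q[3]+np.radians(22.5+45*k); print("peg",22.5+45*k,(q[:2]+.092*np.array([np.cos(a),np.sin(a)])).round(4))
for n in obs:
    b,_=blobs(eyes.snapshot(n),"yel"); w=0
    for cc,sz in b:
        P=unproj(n,cc,.042)[:2]-q[:2]; w+=sz*np.exp(8j*np.arctan2(P[1],P[0]))
    print(n,"tooth phase deg",np.degrees(np.angle(w))/8)
E
```

```text
(np.float64(2.9373159034010903), 3, 6) [ 0.5082  0.0149  0.2166 -0.0108] 12.411721317601128 [-1.   0.  -0.8 -0.9 -0.2 -0.1  0.1 -0.1 -0.5  0.6 -0.4 -1.4 -0.  -0.3
 -0.1 -0.6  0.3  0.1 -0.4]
knob [array([365.2, 208.2]), array([292.3, 152.7])]
pin [array([363.6, 221.6]), array([292.7, 157.8])]
nose [array([349.5, 216.5]), array([295.6, 174.1])]
peg 22.5 [0.5842 0.0667]
peg 67.5 [0.5253 0.1053]
peg 112.5 [0.4563 0.0909]
peg 157.5 [0.4178 0.032 ]
peg 202.5 [ 0.4322 -0.037 ]
peg 247.5 [ 0.4911 -0.0755]
peg 292.5 [ 0.56   -0.0611]
peg 337.5 [ 0.5986 -0.0022]
scene tooth phase deg -12.796431899552676
top tooth phase deg -12.271945060136568
```

```bash
cat > to.py <<'E'
# usage: to.py r angle(deg, stand frame) z_mm yaw(world deg): prints offset to target in present tool axes (mm) and turn (rad)
import sys; from h import *
from scipy.spatial.transform import Rotation as R
C=np.array([.5082,.0149]); W=12.4
r,a,z,yaw=map(float,sys.argv[1:5]); o=get_obs(); A=np.radians(W+a)
t=np.r_[C+r/1000*np.array([np.cos(A),np.sin(A)]),z/1000]
Ro=R.from_euler("xyz",o["orientation"],degrees=True); Rt=R.from_euler("xyz",[180,0,yaw],degrees=True)
p=o["tool_pos"]; d=p[:2]-C; print("now r",1000*np.hypot(*d),"ang",np.degrees(np.arctan2(d[1],d[0]))-W,"z",1000*p[2],"rpy",o["orientation"].round(2),"F",o["force"].round(2),"j6",o["joint_pos"][5].round(1))
print("target",t.round(4),"shift mm",(1000*Ro.inv().apply(t-p)).round(1),"turn",(Ro.inv()*Rt).as_rotvec().round(3))
E
python3 -m crank '[0,0,0,46.8,32.5,0,0, 0,0,0,46.8,32.5,0,0, 0,0,0,46.8,32.5,0,0, 0,0,0,46.8,32.5,0,0, 0,0,0,46.8,32.5,0,0]'
python3 -m crank '[0,0,0,46.8,32.5,0,0, 0,0,0,46.8,32.5,0,0, 0,0,0,46.8,32.5,0,0, 0,0,0,46.8,32.5,0,0, 0,0,0,46.8,32.5,0,0]'
python3 to.py 122 0 200 12.4
```

```text
clock: 2.52
tool_pos: [0.4169, 0.3782, 0.2269]
orientation: [-180.0, -0.0, -23.1]
force: [1.0, 0.5, -0.1]
opening: 0.0432
gripper_force: 0.0
clock: 3.15
tool_pos: [0.5686, 0.1369, 0.2269]
orientation: [-180.0, -0.0, -23.1]
force: [0.8, 1.0, 0.3]
opening: 0.0011
gripper_force: 0.0
now r 136.14142410805266 ang 51.25138898894662 z 226.93061350561885 rpy [-1.7997e+02 -3.0000e-02 -2.3060e+01] F [0.83 1.03 0.28] j6 34.3
target [0.6274 0.0411 0.2   ] shift mm [91.6 65.1 26.9] turn [-0.    -0.001 -0.619]
```

```bash
python3 -m crank '[0,0,0,45,32,0,0, 0,0,0,46,32,13,0, 0,0,-0.155,0,0,13,0, 0,0,-0.155,0,0,0,0, 0,0,-0.155,0,0,0,0]' >/dev/null
python3 -m crank '[0,0,-0.155,0,0,0,0, 0,0,0,0,0,0,0]'
python3 to.py 122 0 115 12.4
```

```text
clock: 4.03
tool_pos: [0.6264, 0.0439, 0.2006]
orientation: [180.0, 0.0, 12.4]
force: [-0.8, -1.0, 0.1]
opening: 0.0008
gripper_force: 0.0
now r 121.67852786394135 ang 1.394891788809165 z 200.58784020733603 rpy [180.     0.    12.38] F [-0.79 -0.96  0.13] j6 80.6
target [0.6274 0.0411 0.115 ] shift mm [ 0.4  3.  85.6] turn [ 0.  0. -0.]
```

```bash
python3 -m crank '[0,0,0,0,3,40,0, 0,0,0,0,0,35,0, 0,0,0,0,0,10,0, 0,0,0,7,0,0,0, 0,0,0,7,0,0,0]'
python3 -m crank '[0,0,0,7,0,0,0, 0,0,0,7,0,0,0, 0,0,0,7,0,0,0, 0,0,0,7,0,0,0, 0,0,0,0,0,0,0]'
python3 to.py 175 0 110 12.4
python3 - <<'E'
from h import *
ims=[eyes.snapshot(n)[140:260,255:395] for n in("scene","top")]
cv2.imwrite("pics/p1.png",np.hstack([cv2.resize(x,None,fx=2.8,fy=2.8,interpolation=2) for x in ims]))
E
```

```text
clock: 4.65
tool_pos: [0.6423, 0.0444, 0.1173]
orientation: [180.0, -0.1, 12.4]
force: [-0.3, -0.7, 0.4]
opening: 0.0002
gripper_force: 0.2
clock: 5.28
tool_pos: [0.6685, 0.0502, 0.1153]
orientation: [180.0, 0.0, 12.4]
force: [-0.8, 0.8, -1.0]
opening: 0.0009
gripper_force: 0.0
now r 164.1773442531937 ang 0.028000114541868015 z 115.33211834045626 rpy [180.     0.    12.44] F [-0.8   0.82 -0.97] j6 81.5
target [0.6791 0.0525 0.11  ] shift mm [10.8  0.1  5.3] turn [0.    0.    0.001]
```

View pics/p1.png

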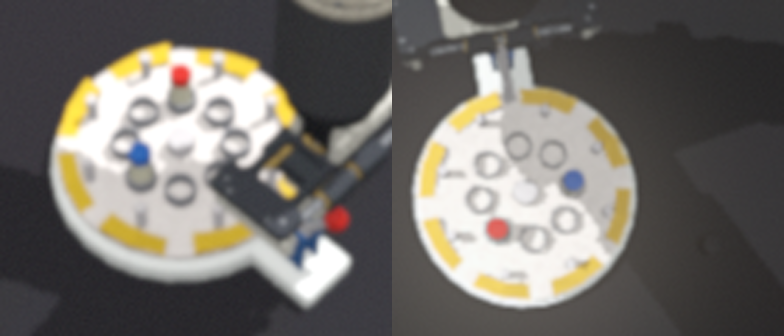

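The knob (scene px ≈ 375,218) has tipped outward with the finger behind it and the vials standing. I'll push a little further, then retreat up and check.

```bash
python3 -m crank '[0,0,0,5,0,3,0, 0,0,0,5,0,3,0, 0,0,0,0,0,0,0, 0,0,0,0,0,0,0, 0,0,0,-8,0,-5,0]'
python3 -m crank '[0,0,0,-8,0,-20,0, 0,0,0,-8,0,-40,0, 0,0,0,0,0,-30,0, 0,0,0,-40,0,0,0, 0,0,0,-40,0,0,0]'
cat > knob.py <<'E'
from fit import *
C=np.array([.5082,.0149]); W=np.radians(12.4)
def K(th):
    r=.155+.062*np.sin(th); return np.r_[C+r*np.array([np.cos(W),np.sin(W)]),.066+.062*np.cos(th)]
for n in("scene","top"):
    im=eyes.snapshot(n); cv2.imwrite(f"pics/last_{n}.png",im)
    for c,s in blobs(im,"red")[0]:
        e=[np.hypot(*(proj(n,K(t))-c)) for t in np.arange(-.05,.9,.01)]; i=np.argmin(e)
        print(n,c,s,"tilt",round(-.05+.01*i,2),"err px",round(e[i],1))
E
python3 knob.py; python3 to.py 90 133 200 -32.6
```

```text
clock: 6.0
tool_pos: [0.6696, 0.0504, 0.1142]
orientation: [180.0, 0.0, 12.4]
force: [0.9, 0.5, 0.2]
opening: 0.0006
gripper_force: 0.0
clock: 6.62
tool_pos: [0.5753, 0.0296, 0.2065]
orientation: [-180.0, -0.1, 12.4]
force: [-0.7, 0.8, -0.3]
opening: 0.0005
gripper_force: 0.0
scene [378.9 223.2] 61 tilt 0.8 err px 0.2
top [292.2 221.1] 18 tilt -0.05 err px 67.4
now r 66.27879529708216 ang -0.1695660955167071 z 207.12025786160666 rpy [-1.7995e+02 -1.1000e-01  1.2440e+01] F [0.25 0.64 0.73] j6 80.0
target [0.4341 0.066  0.2   ] shift mm [-127.6  -66.1    6.9] turn [-0.002 -0.002  0.786]
```

```bash
python3 -m crank '[0,0,0,-43,-22,0,0, 0,0,0,-43,-22,0,0, 0,0,0,-43,-22,0,0, 0,0,0.158,0,0,0,0, 0,0,0.158,0,0,0,0]' >/dev/null
python3 -m crank '[0,0,0.158,0,0,0,0, 0,0,0.158,0,0,0,0, 0,0,0.158,0,0,0,0, 0,0,0,0,0,0,0]'; python3 to.py 90 134.5 90 -33.1
```

```text
clock: 7.85
tool_pos: [0.4364, 0.0666, 0.2057]
orientation: [-179.9, -0.1, -32.8]
force: [-0.2, 0.7, -0.5]
opening: 0.0003
gripper_force: 0.0
now r 88.48876517233049 ang 131.8718450530747 z 205.742101695137 rpy [-1.7991e+02 -5.0000e-02 -3.2750e+01] F [-0.18  0.71 -0.48] j6 22.8
target [0.4328 0.064  0.09  ] shift mm [ -1.7   4.2 115.7] turn [-0.002 -0.001  0.006]
```

```bash
python3 -m crank '[0,0,0,-2,4,50,0, 0,0,0,0,0,50,0, 0,0,0,0,0,20,0, 0,0,0,0,0,0,0]' ; python3 to.py 90 134.5 55 -33.1
python3 - <<'E'
from h import *
ims=[eyes.snapshot(n)[140:260,255:395] for n in("scene","top")]
cv2.imwrite("pics/p2.png",np.hstack([cv2.resize(x,None,fx=2.8,fy=2.8,interpolation=2) for x in ims]))
E
```

```text
clock: 8.35
tool_pos: [0.4316, 0.0638, 0.0839]
orientation: [179.9, 0.1, -32.6]
force: [0.1, 0.1, 0.6]
opening: 0.0005
gripper_force: 0.0
now r 90.8679978830011 ang 135.07397427162493 z 83.92246547410545 rpy [ 1.7986e+02  5.0000e-02 -3.2630e+01] F [0.09 0.13 0.61] j6 22.9
target [0.4328 0.064  0.055 ] shift mm [ 0.9 -1.  28.9] turn [0.002 0.001 0.008]
```

View pics/p2.png

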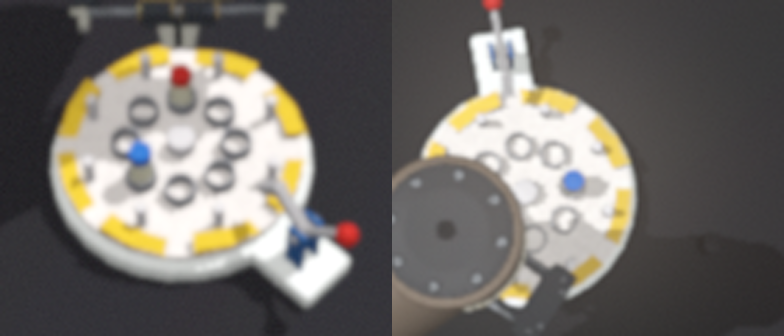

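```bash
python3 -m crank '[0,0,0,0,0,15,0, 0,0,0,0,0,14,0, 0,0,0.1,0.4,-9,0,0, 0,0,0.1,0.4,-9,0,0, 0,0,0.1,0.4,-9,0,0]' ; python3 to.py 90.5 110 55 -33.1
```

```text
clock: 9.07
tool_pos: [0.4506, 0.0849, 0.057]
orientation: [-179.9, -0.0, -50.1]
force: [-0.1, -0.9, 0.0]
opening: 0.0003
gripper_force: 1.0
now r 90.6509352942049 ang 117.05424708746582 z 57.04171030952336 rpy [-1.7991e+02 -2.0000e-02 -5.0110e+01] F [-0.11 -0.86  0.01] j6 4.5
target [0.4597 0.0913 0.055 ] shift mm [  0.9 -11.1   2.1] turn [-0.001 -0.001 -0.297]
```

```bash
python3 -m crank '[0,0,0.1,0.4,-9,0,0, 0,0,0.1,0.4,-9,0,0, 0,0,0.1,0.4,-9,0,0, 0,0,0.1,0.4,-9,0,0, 0,0,0.1,0.4,-9,0,0]' ; python3 -m crank '[0,0,0,0,0,0,0]' >/dev/null; python3 to.py 90.5 84.2 55 -83.4
cat > caps.py <<'E'
from fit import *
C=np.array([.5082,.0149])
for n in("scene","top"):
    im=eyes.snapshot(n)
    for col in("red","blue"):
        for c,s in blobs(im,col)[0]:
            p=unproj(n,c,.083)[:2]-C; r=np.hypot(*p)
            if .04<r<.065: print(n,col,c,s,"r",round(r*1000,1),"joint",round(np.degrees(np.arctan2(p[1],p[0]))-12.4-(135 if col=="red" else 270-360),1))
    _,m=blobs(im,"yel"); ys,xs=np.nonzero(m); P=np.array([unproj(n,p,.042)[:2]-C for p in zip(xs,ys)])
    print(n,"tooth phase",np.degrees(np.angle(np.exp(8j*np.arctan2(P[:,1],P[:,0])).sum()))/8)
E
python3 caps.py
```

```text
clock: 9.7
tool_pos: [0.4905, 0.1042, 0.0571]
orientation: [-179.9, 0.0, -78.8]
force: [-0.3, -1.1, -0.6]
opening: 0.0005
gripper_force: 0.9
now r 91.40358528523635 ang 88.20568302322138 z 57.005765393134276 rpy [-1.7984e+02  5.0000e-02 -7.8560e+01] F [-0.31  0.5   0.09] j6 -23.1
target [0.4978 0.1048 0.055 ] shift mm [ 1.2 -6.3  2. ] turn [-0.003  0.001  0.085]
scene red [330.8 169.3] 31 r 53.1 joint -37.5
scene blue [299.3 185.2] 36 r 50.8 joint -37.3
scene tooth phase -4.214076554627814
top tooth phase -6.465421178744742
```

```bash
python3 - <<'E'
from h import *
C=np.array([.5082,.0149])
for n,c,a in(("scene",(318.9,166.7),135),("scene",(304.3,194.7),-90),("top",(292.1,221.1),135),("top",(319.4,204.0),-90)):
    p=unproj(n,c,.083)[:2]-C; print(n,np.hypot(*p)*1000,np.degrees(np.arctan2(p[1],p[0]))-12.4-a)
E
```

```text
scene 51.51200085887375 -1.2592880004397102
scene 52.35580715629899 -0.6455054671867089
top 52.663917425116345 0.01041637533063522
top 52.02178928329288 -2.549925795978936
```

```bash
python3 -m crank '[0,0,0.04,0.4,-3.6,0,0, 0,0,0.04,0.4,-3.6,0,0, 0,0,0.04,0.4,-3.6,0,0, 0,0,0,0,0,0,0]' ; python3 to.py 90.5 84.2 55 -83.4; python3 caps.py;python3 caps.py
```

```text
clock: 10.42
tool_pos: [0.5012, 0.1046, 0.0555]
orientation: [-180.0, -0.0, -85.6]
force: [-0.2, 0.5, -0.3]
opening: 0.0004
gripper_force: 0.0
now r 89.95559448748425 ang 82.03334932479942 z 55.47816997267019 rpy [-179.99   -0.    -85.57] F [-0.21  0.47 -0.26] j6 -29.4
target [0.4978 0.1048 0.055 ] shift mm [-0.5  3.4  0.5] turn [-0.    -0.    -0.038]
scene red [332.1 170.4] 29 r 52.4 joint -42.8
scene blue [299.1 183.4] 37 r 50.9 joint -43.7
scene tooth phase -9.1015834412189
top blue [316.9 216.1] 16 r 52.4 joint -44.0
top tooth phase -12.010249463754105
scene red [332.1 170.5] 28 r 52.1 joint -43.0
scene blue [299.1 183.4] 37 r 50.9 joint -43.7
scene tooth phase -8.99172583951423
top blue [316.8 216.2] 17 r 52.4 joint -44.4
top tooth phase -12.02679744081339
```

```bash
python3 - <<'E'
from fit import *
C=np.array([.5082,.0149])
def ang(n,im):
    _,m=blobs(im,"yel"); ys,xs=np.nonzero(m); P=np.array([unproj(n,p,.042)[:2]-C for p in zip(xs,ys)]); a=np.degrees(np.arctan2(P[:,1],P[:,0]))-12.4
    # per-tooth mean phase
    out=[]
    for k in range(8):
        d=(a-(22.5+45*k)+180)%360-180; d=d[abs(d)<20]; out.append(round(d.mean(),1) if len(d)>25 else None)
    return out
for n in("scene","top"):
    print(n,ang(n,cv2.imread(f"pics/{n}0.png"))); print(n,ang(n,eyes.snapshot(n)))
E
```

```text
scene [np.float64(-1.0), np.float64(-3.9), np.float64(-4.9), np.float64(-2.7), np.float64(-2.1), np.float64(-1.8), np.float64(-2.0), np.float64(-2.7)]
scene [np.float64(5.1), np.float64(-6.9), np.float64(4.3), np.float64(0.9), np.float64(0.2), np.float64(1.2), np.float64(0.1), np.float64(-0.7)]
top [np.float64(-1.8), np.float64(-1.4), np.float64(-1.5), np.float64(-1.5), np.float64(-2.3), np.float64(-2.7), np.float64(-3.1), np.float64(-2.9)]
top [np.float64(-5.6), None, np.float64(-4.6), np.float64(1.1), np.float64(0.4), np.float64(-0.6), np.float64(-0.5), np.float64(-1.4)]
```

```bash
python3 -m crank '[0,0,0.02,0,-1.8,0,0, 0,0,0.022,0,-1.9,0,0, 0,0,0,0,0,0,0, 0,0,0,0,0,0,0]' ; cat > teeth.py <<'E'
from fit import *
C=np.array([.5082,.0149])
def ang(n,im):
    _,m=blobs(im,"yel"); ys,xs=np.nonzero(m); P=np.array([unproj(n,p,.042)[:2]-C for p in zip(xs,ys)]); a=np.degrees(np.arctan2(P[:,1],P[:,0]))-12.4
    out=[]
    for k in range(8):
        d=(a-(22.5+45*k)+180)%360-180; d=d[abs(d)<20]; out.append(d.mean() if len(d)>25 else np.nan)
    return np.array(out)
for n in("scene","top"):
    print(n,(ang(n,eyes.snapshot(n))-ang(n,cv2.imread(f"pics/{n}0.png"))).round(1))
E
python3 teeth.py; python3 caps.py; python3 to.py 90.5 84 55 -83.6
```

```text
clock: 11.22
tool_pos: [0.5046, 0.1048, 0.0556]
orientation: [-180.0, 0.0, -87.9]
force: [-0.7, -0.6, -0.9]
opening: 0.0003
gripper_force: 0.1
scene [ 1.1  nan  9.6  1.   0.2  0.7  0.2 -0. ]
top [-6.1  nan -5.   1.   0.8  0.6  0.7 -0.5]
scene red [332.8 170.9] 31 r 52.4 joint -45.5
scene blue [299.2 182.9] 38 r 50.6 joint -45.5
scene tooth phase -11.314322895912236
top blue [316.5 216.5] 16 r 52.1 joint -45.8
top tooth phase -13.764187293188435
now r 90.02352471873532 ang 79.88168607437933 z 55.58298410359835 rpy [-1.7999e+02  1.0000e-02 -8.7930e+01] F [-0.6   0.56  0.34] j6 -31.5
target [0.4981 0.1048 0.055 ] shift mm [-0.2  6.5  0.6] turn [-0.     0.    -0.076]
```

```bash
python3 -m crank '[0,0,0,0,3,0,0, 0,0,0,0,4,0,0, 0,0,0,0,0,-30,0, 0,0,0,0,0,-60,0, 0,0,0,0,0,-50,0]'; python3 -m crank '[0,0,-0.18,0,0,0,0, 0,0,-0.18,0,0,0,0, 0,0,-0.18,0,0,0,0, 0,0,-0.18,0,0,0,0, 0,0,-0.18,0,0,0,0]'; python3 -m crank '[0,0,-0.18,0,0,0,0, 0,0,-0.18,0,0,0,0, 0,0,-0.18,0,0,0,0, 0,0,-0.18,0,0,0,0, 0,0,-0.12,0,0,0,0]' ; python3 teeth.py; python3 knob.py;python3 to.py 156 0 180 12.4
```

```text
clock: 12.05
tool_pos: [0.4973, 0.1045, 0.1977]
orientation: [-180.0, 0.0, -87.9]
force: [2.0, 1.0, -0.9]
opening: 0.0006
gripper_force: 0.0
clock: 12.68
tool_pos: [0.4972, 0.1045, 0.1955]
orientation: [-180.0, 0.0, -36.0]
force: [0.3, -0.5, 0.1]
opening: 0.0005
gripper_force: 0.0
clock: 13.3
tool_pos: [0.4972, 0.1046, 0.1955]
orientation: [-180.0, 0.0, 12.0]
force: [-0.5, 0.9, 1.1]
opening: 0.0005
gripper_force: 0.0
scene [ 1.2  0.2  0.9  1.2  1.1  0.9  0.8 -0.1]
top [-5.4  nan  0.2  0.6  1.2  0.6  0.6 -0.4]
scene [332.9 170.9] 30 tilt -0.05 err px 48.2
scene [378.9 223.2] 61 tilt 0.8 err px 0.2
top [290.4 140.9] 17 tilt 0.7 err px 0.5
now r 90.32944704440835 ang 84.50893319921414 z 195.5481234623954 rpy [-179.99   -0.     11.6 ] F [0.11 0.2  0.05] j6 67.6
target [0.6606 0.0484 0.18  ] shift mm [148.6  87.8  15.5] turn [-0.    -0.    -0.014]
```

```bash
python3 -m crank '[0,0,-0.007,50,29,0,0, 0,0,-0.007,50,29.5,0,0, 0,0,0,49,29,0,0, 0,0,0,0,0,35,0, 0,0,0,0,0,0,0]'; python3 to.py 156 0 96 12.4; python3 knob.py
```

```text
clock: 14.12
tool_pos: [0.6597, 0.0495, 0.157]
orientation: [180.0, 0.4, 12.4]
force: [-0.9, -0.4, -1.1]
opening: 0.0003
gripper_force: 0.0
now r 155.39961504563354 ang 0.45468872652225834 z 157.0423057014944 rpy [179.99   0.39  12.37] F [-0.92 -0.37 -1.09] j6 81.3
target [0.6606 0.0484 0.096 ] shift mm [ 1.   1.2 61. ] turn [ 0.     0.007 -0.001]
scene [332.9 170.8] 34 tilt -0.05 err px 48.3
scene [378.9 223.2] 61 tilt 0.8 err px 0.2
top [285. 210.] 21 tilt -0.05 err px 56.8
```

```bash
python3 -m crank '[0,0,0,1,1,40,0, 0,0,0,0,0,21,0, 0,0,0,-6,0,0,0, 0,0,0,-6,0,-1,0, 0,0,0,-3,0,2,0]'; python3 to.py 138.4 0 89.9 12.4; python3 knob.py
```

```text
clock: 14.85
tool_pos: [0.6487, 0.0467, 0.1009]
orientation: [-180.0, -0.2, 12.6]
force: [0.1, 0.3, 0.7]
opening: 0.0004
gripper_force: 0.0
now r 144.09553142763107 ang 0.35392235483189083 z 100.87904167078223 rpy [-179.99   -0.2    12.58] F [0.07 0.29 0.68] j6 81.3
target [0.6434 0.0446 0.0899] shift mm [-5.7  0.9 11. ] turn [-0.    -0.003  0.003]
scene [332.9 170.8] 34 tilt -0.05 err px 48.3
scene [379.  223.1] 59 tilt 0.8 err px 0.3
top [285.1 210. ] 20 tilt -0.05 err px 56.8
```

```bash
python3 -m crank '[0,0,0,0,1,3,0, 0,0,0,-3,0,4,0, 0,0,0,-3,0,3,0, 0,0,0,-3,0,4,0, 0,0,0,0,0,0,0]'; python3 to.py 131.2 0 78 12.4; python3 knob.py
```

```text
clock: 15.58
tool_pos: [0.639, 0.0433, 0.084]
orientation: [180.0, 0.1, 12.6]
force: [-0.1, 0.2, -0.0]
opening: 0.0002
gripper_force: 0.0
now r 133.87170897318111 ang -0.161768003588449 z 84.01791022921289 rpy [1.800e+02 6.000e-02 1.255e+01] F [-0.06  0.25 -0.02] j6 81.3
target [0.6363 0.0431 0.078 ] shift mm [-2.7 -0.4  6. ] turn [0.    0.001 0.003]
scene [332.8 170.6] 31 tilt -0.05 err px 48.5
scene [370.2 212.2] 59 tilt 0.25 err px 0.3
top [284.8 210.2] 17 tilt -0.05 err px 57.0
```

```bash
python3 -m crank '[0,0,0,-2,0,3,0, 0,0,0,-1,0,3,0, 0,0,0,0,0,0,0]'; python3 to.py 131.2 0 78 12.4; python3 knob.py; python3 teeth.py
python3 - <<'E'
from h import *
im=eyes.snapshot("scene")[150:250,280:400]
cv2.imwrite("pics/p3.png",cv2.resize(im,None,fx=5,fy=5,interpolation=2))
E
```

```text
clock: 16.05
tool_pos: [0.6364, 0.0427, 0.0782]
orientation: [180.0, 0.0, 12.6]
force: [0.7, -0.0, 0.3]
opening: 0.0005
gripper_force: 0.0
now r 131.17068075870162 ang -0.1556921339345081 z 78.19733062992215 rpy [1.800e+02 4.000e-02 1.256e+01] F [ 0.74 -0.02  0.32] j6 81.2
target [0.6363 0.0431 0.078 ] shift mm [ 0.  -0.4  0.2] turn [0.    0.001 0.003]
scene [332.9 170.7] 32 tilt -0.05 err px 48.3
top [284.5 210.8] 11 tilt -0.05 err px 57.6
scene [ nan  nan  4.   0.9  0.2  0.8 -0.  -5.7]
top [0.5 0.4 0.7 0.2 0.8 0.6 1.  1.2]
```

View pics/p3.png

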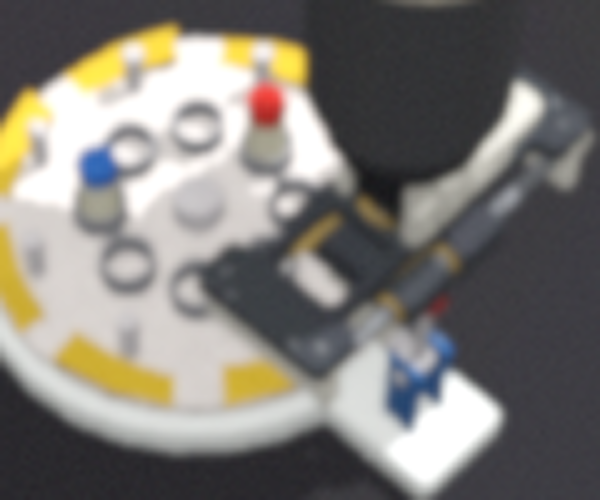

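The knob is now mostly behind the gripper and has come upright. I'll rise straight up and check the tilt.

```bash
python3 -m crank '[0,0,0,0,0,-20,0, 0,0,0,0,0,-40,0, 0,0,0,0,0,-50,0, 0,0,0,-50,0,0,0, 0,0,0,-50,0,0,0]'; python3 -m crank '[0,0,0,-50,0,-20,0, 0,0,0,0,0,0,0]'; python3 knob.py; python3 teeth.py; python3 caps.py
python3 - <<'E'
from h import *
im=eyes.snapshot("scene")[150:250,280:400]
cv2.imwrite("pics/p4.png",cv2.resize(im,None,fx=5,fy=5,interpolation=2))
E
```

```text
clock: 16.92
tool_pos: [0.5382, 0.0209, 0.1889]
orientation: [-180.0, -0.1, 12.5]
force: [-0.2, 0.8, 0.7]
opening: 0.0006
gripper_force: 0.0
clock: 17.18
tool_pos: [0.4885, 0.0096, 0.2109]
orientation: [-180.0, -0.2, 12.6]
force: [-0.1, -0.0, 0.1]
opening: 0.0006
gripper_force: 0.0
scene [332.8 170.5] 37 tilt -0.05 err px 48.6
scene [366.3 208.3] 39 tilt 0.04 err px 0.6
scene [ 0.7  0.2  0.8  0.9  0.3  0.2  0.7 -0. ]
top [ nan  nan  9.1  0.2  1.  -3.6  nan  nan]
scene red [332.8 170.5] 37 r 53.4 joint -44.5
scene blue [299.2 183.1] 32 r 50.6 joint -44.8
scene tooth phase -12.695632046148049
top tooth phase -11.210348974563232
```

View pics/p4.png

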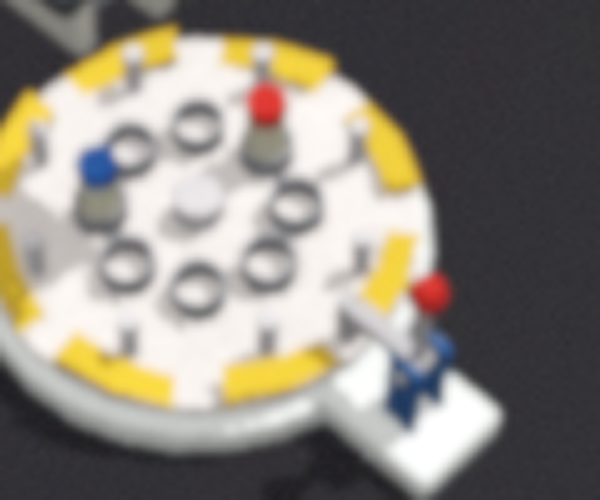

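```bash
python3 -m crank '[0,0,0,0,55,0,0, 0,0,0,0,55,0,0, 0,0,0,0,55,0,0, 0,0,0,0,50,0,0, 0,0,0,0,0,0,0]'; python3 knob.py; python3 teeth.py
python3 - <<'E'
from h import *
ctrl.close_job(); print(get_obs()["clock"])
E
```

```text
clock: 18.15
tool_pos: [0.5374, -0.2027, 0.2069]
orientation: [-180.0, 0.2, 12.3]
force: [0.4, 1.1, -0.4]
opening: 0.0003
gripper_force: 0.0
scene [332.8 170.4] 38 tilt -0.05 err px 48.6
scene [366.3 208.3] 39 tilt 0.04 err px 0.6
top [285.4 210. ] 25 tilt -0.05 err px 56.7
scene [ 0.6  0.2  0.8  0.8  0.4  0.9  0.7 -0. ]
top [nan 0.4 1.5 nan nan nan nan nan]
the job is handed in; nothing more can be done
the job is handed in; nothing more can be done
```

I handed the job in: I tipped the pawl back to its stop, pushed the carousel back one notch (about 44.5° measured), and closed the pawl again. In the scene camera its knob is within about 0.1 px of its starting position; the arm hid it from the top camera. Both vials are standing in their wells, and the arm never went near the slide box or the jar.

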